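Close up the label printer and feed the first label

TASK

A new roll has just been put into the label printer on the counter: its cover still stands open and it is switched off. Using the fingertips only, press the front of the cover down until it snaps shut, then tap the raised front half of the black rocker switch so that it tips over to on, and after that tap the round green feed button fully in and let it come back. Press gently, in that order, without lifting or shoving the printer, and leave everything else on the counter where it is.

Things in the scene. Friction and masses are not known exactly. Their poses are not given: they have to be found in the camera images.
- printer: Label printer, light grey body 210 mm deep (x), 180 wide (y), 1.8 kg, loose on rubber feet. Origin: centre of its underside; x to its back (hinge side), y to its left, z up. A ledge 78 mm high along the front (x -105 to -48 mm) carries the rocker switch (y = +58 mm) and the feed button (y = -58 mm), both at x = -76.5 mm. The shut cover's top is 117 mm high.
- printer_lid (a joint): Angle (rad) of the dark grey cover with the clear window: 0 = shut; grows as its front edge rises; starts at about 0.6 to 0.9. 168 mm wide, reaching 133 mm forward of its hinge. A spring lifts it (1 to 2 N at the front edge), so it stays down only once a catch snaps over: the catch is met with the front edge 12 mm up and takes 5 to 10 N there, then the cover drops home.
- lid_press (a point): The spot to press on the cover: ribbed patch on its outer (top) face, in the middle of the width, 20 mm behind the front edge; 113 mm in front of the hinge line and 30 mm above it when shut. Its axes turn with the cover (z out of the outer face).
- lid_hinge (a point): Middle of the cover's hinge line at the back of the printer, 85 mm behind the printer's centre and 87 mm above its underside; the hinge line runs along the printer's y.
- printer_switch (a joint): Angle of the black rocker switch, in rad: about 0 = off (front half raised), about 0.40 = on (front half level, back half raised). It springs over to the nearer end from the middle; tapping it over takes about 2 N.
- switch_front (a point): Middle of the rocker's raised front half, on its face, 12 mm in front of the pivot line. The rocker is 40 mm long (printer x), 26 mm wide, pivot line along the printer's y, 83.5 mm above the underside. This spot sinks 5 mm as the rocker tips to on; its face is then level, 5 mm above the ledge.
- printer_feed (a joint): Travel of the feed button, in m: 0 = out, 0.005 = fully in. Sprung: 1.5 N to start, 4 N fully in; it comes back by itself.
- feed_top (a point): Centre of the top of the round green feed button, 25 mm across, 88.5 mm above the printer's underside and 10.5 mm above the ledge when out.
- thread_spool: Bystander: blue thread spool, 27 mm across, 46 mm tall, standing left of the printer. Origin under its centre.
- chalk: Bystander: light blue tailor's chalk, 36x46x8 mm, lying left of the printer. Origin under its centre.
- rubber_stamp: Bystander: rubber stamp with a turned wooden handle, 26x50 mm foot, 66 mm tall, standing right of the printer. Origin under its centre.
- wood_clip_a: Bystander: wooden ticket clip, 10x62x12 mm, lying right of the printer. Origin under its centre.
- wood_clip_b: Bystander: a second wooden ticket clip, 10x62x12 mm, lying nearer the robot, on the right. Origin under its centre.
- marker: Bystander: white felt marker, 16x140x14 mm, lying on the left. Origin under its centre.
- scissors: Bystander: black-handled tailor's shears, 88x217x9 mm, lying on the right. Origin under the centre.

How it is judged:
By the outcome, as a careful person would: the job done as asked, in the order asked, and still so for the second after the job is handed in, with the robot touching nothing.
It also fails if it takes over 45 s, if anything falls off the work surface, if the arm or the gripper's body presses on something with over 40 N, if the wrist force passes 120 N, or if a joint passes its speed limit or range.

ROBOT

A 7-joint arm with a two-finger parallel gripper is mounted at the origin on a cart in front of the work surface, level with it; the furniture and walls round the work are solid. World frame = base frame: x ahead of the robot, y to its left, z up, the work surface at z = 0. Lengths are in m, angles in degrees, forces in N, time in s.
With the tool pointing down it reaches from about 0.35 to 0.775 m from the base axis. Payload 3.1 kg.
Tool frame: the origin (TCP) lies on the centre line of the jaws, within the pads' length; the fingertips stand 17 mm ahead of it and the grasp point (between the pads) lies 2 mm behind it (robot.tip_reach is the distance from the TCP to the fingertips, in m); z points along the fingers, y is the direction in which the jaws open and shut (so a half turn about z gives the same grasp; the last joint's range is limited). The gripper opens to 85 mm and grips with 20 to 120 N. Pads are 22 mm wide; open, the fingers measure 114 mm over their backs; the gripper's body (76 mm by 85 mm) begins 54 mm behind the grasp point. The pads swing forward as they close: fully open they stand 13 mm farther back than shut.
Start: joints at [74.674, 17.813, 0.802, 86.603, -0.252, 75.585, -1.558], TCP at [0.123, -0.536, 0.248] pointing down, gripper open.
Joint ranges: [-154.91, 154.91], [-16.99, 109.72], [-72.82, 74.43], [7.12, 147.25], [-82.49, 262.49], [11.32, 116.49], [-174.64, 174.64]. Speed limits (degrees/s): [159.86, 159.86, 180, 180, 180, 180, 180].

INTERFACE

Orientations are given as [roll, pitch, yaw] about the fixed x, y, z axes, in that order (R = Rz(yaw) Ry(pitch) Rx(roll)).
In Python, from station import robot, fingers, vision, workorder, recognise gives the robot as it stands. Calls block until the motion is done:
- robot.move_to(position, orientation): joint-space move of the TCP to a pose.
- robot.line_to(position, orientation=None, velocity=0.15, f_stop=None): straight line of the TCP; orientation=None keeps the orientation; velocity is the mean speed in m/s. With f_stop (N) it stops when the force on the tool has changed by that much, and returns True; else False.
- robot.move_j(angles): joint-space move.
- fingers.gripper_to(opening, force=None): opening from 0.0 (shut) to 1.0 (fully open); force is the grip in N (None keeps the last); returns when the fingers have stopped.
- robot.pause(seconds).
- robot.inverse_kinematics(position, orientation): joint angles nearest the present ones, or None.
- vision.grab_frame(name): name is "side" or "top"; returns the picture (400x640x3 uint8, red, green, blue); there is no depth.
- vision.calibration(name): a dict with "mtx" (3x3 intrinsics, pixels), "extrinsics" (4x4, takes a point from world to camera coordinates). Camera axes: x right, y up, looking along -z (the intrinsics and any distortion apply to the point x, -y, -z); pixel columns grow to the right and rows downward; lengths in m; the calibration is good to about 2 mm. A picture is of the moment at which its call begins. calibration takes no time and is no camera call.
A pose or a line that the arm cannot do raises robot.PlanningError and nothing moves.
- workorder.close_job(): hands the job in, once; it reports no verdict.
Trained networks look in the newest picture that a camera, given by its name, has taken for a name from the list of things; names that differ only in an ending like _2 or _b are one class to them, and where a whole thing is asked for, a point or a joint stands for the part that bears it (a point fixed in the world has none). Each returns a list of dicts, best first, with "p" (0 to 1); they miss things now and then, are a little off and sometimes report something else, mostly with a low value. They report only what shows in the picture. A call takes as long as a camera call.
- recognise(label, camera): "rect" ([centre column, centre row, width, height] in pixels, round what is visible of it).
Readings, each from a call of its own:
- robot.current_time_s(): time.
- robot.current_joint_positions(): joint angles.
- robot.current_dq(): joint speeds.
- robot.current_joint_torque(): joint torques, N m.
- robot.current_tool_pos(): TCP position.
- robot.current_eef_rot(): TCP orientation.
- robot.current_contact_force(): force on the tool from outside, world axes, zero at the start.
- robot.current_torque(): the same for the moment, N m.
- robot.current_finger_gap(): opening from 0.0 (shut) to 1.0 (fully open).
Only numpy, scipy, OpenCV 4.12 (cv2) and the standard library are available. Lean on these libraries where they do the work, as an engineer would, in place of code of your own. Each camera call takes 0.05 s, during which the arm holds its last target.

## Working session

There is one attempt and no reset: what is moved stays moved. The work goes in short steps, each a Python script; the robot and the scene stay as the last script left them, time stands still between calls to the robot, and variables do not carry over. Pictures are saved under pics/ and viewed, and the job is handed in when it is done.

```bash
ls; mkdir -p pics
python3 - <<'E'
from station import robot, fingers, vision, workorder, recognise
import cv2, numpy as np
print(robot.current_time_s())
for n in ("side","top"):
    im=vision.grab_frame(n); cv2.imwrite(f"pics/{n}0.png",im[:,:,::-1])
    c=vision.calibration(n); print(n,c)
    for l in ["printer","printer_lid","lid_press","lid_hinge","switch_front","feed_top","rubber_stamp","thread_spool"]:
        print(l,[(np.round(d["rect"],1).tolist(),round(d["p"],2)) for d in recognise(l,n)][:3])
print(robot.current_time_s(), robot.current_tool_pos(), robot.current_eef_rot(), robot.tip_reach)
E
```

```text
pics
0.0
side {'mtx': array([[426.6757828 ,   0.        , 317.85751805],
       [  0.        , 426.6757828 , 200.01455522],
       [  0.        ,   0.        ,   1.        ]]), 'extrinsics': array([[-0.99763947, -0.06789345,  0.01029384,  0.50657559],
       [ 0.04938071, -0.60513601,  0.79458918, -0.14687745],
       [-0.04771823,  0.79322184,  0.60706019, -1.1221428 ],
       [ 0.        ,  0.        ,  0.        ,  1.        ]])}
printer [([290.2, 236.9, 100.9, 113.8], 0.89), ([318.6, 256.6, 16.2, 8.9], 0.49)]
printer_lid []
lid_press [([274.4, 215.8, 68.3, 72.2], 0.6), ([333.0, 364.5, 61.3, 36.2], 0.31)]
lid_hinge [([275.6, 215.2, 67.1, 67.9], 0.58)]
switch_front [([318.1, 257.6, 14.9, 9.0], 0.53)]
feed_top [([328.2, 225.5, 9.5, 7.2], 0.5), ([333.6, 366.4, 64.7, 33.7], 0.24)]
rubber_stamp []
thread_spool [([303.2, 302.8, 15.3, 22.6], 0.77), ([329.6, 158.1, 23.5, 29.9], 0.65), ([275.2, 217.3, 66.8, 68.7], 0.61)]
top {'mtx': array([[383.16902554,   0.        , 315.52208558],
       [  0.        , 383.16902554, 198.15278663],
       [  0.        ,   0.        ,   1.        ]]), 'extrinsics': array([[-0.01455893, -0.99985875, -0.00839803, -0.05778522],
       [ 0.98749998, -0.01569627,  0.15683564, -0.51662739],
       [-0.1569453 , -0.0060097 ,  0.98758901, -1.13738366],
       [ 0.        ,  0.        ,  0.        ,  1.        ]])}
printer [([274.8, 184.2, 69.5, 75.7], 0.66)]
printer_lid [([272.6, 163.4, 69.3, 42.3], 0.85), ([439.4, 206.1, 64.9, 27.6], 0.38)]
lid_press [([274.6, 164.1, 65.1, 40.5], 0.97)]
lid_hinge [([274.0, 161.7, 70.4, 42.6], 0.74)]
switch_front []
feed_top []
rubber_stamp [([323.3, 193.7, 18.2, 13.8], 0.57)]
thread_spool []
0.9 [ 0.12317168 -0.53604868  0.24832399] [1.79996381e+02 1.56581450e-03 1.29418880e+01] 0.017
```

Run:
```python
import cv2
a=cv2.imread("pics/side0.png");b=cv2.imread("pics/top0.png")
cv2.imwrite("pics/side0c.png",cv2.resize(a[130:330,190:430],None,fx=3.3,fy=3,interpolation=cv2.INTER_CUBIC)[:600,:792])
cv2.imwrite("pics/top0c.png",cv2.resize(b[110:260,180:380],None,fx=4,fy=4,interpolation=cv2.INTER_CUBIC))
```

```text
(no output)
```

View pics/side0.png

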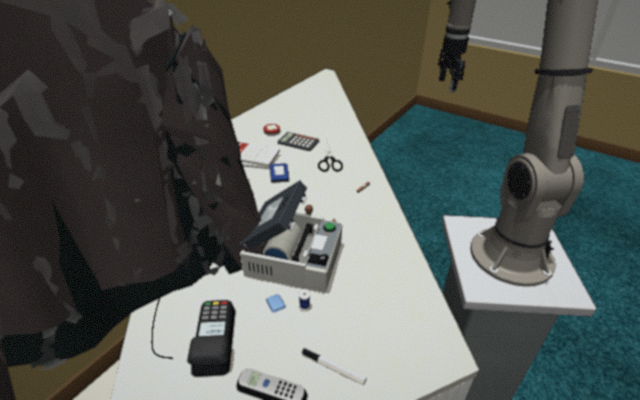

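View pics/top0.png

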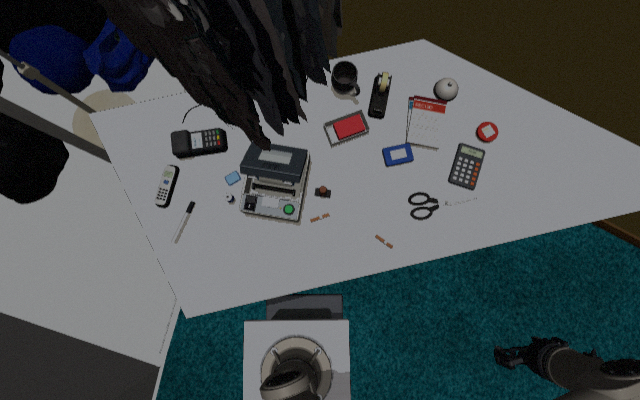

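View pics/side0c.png

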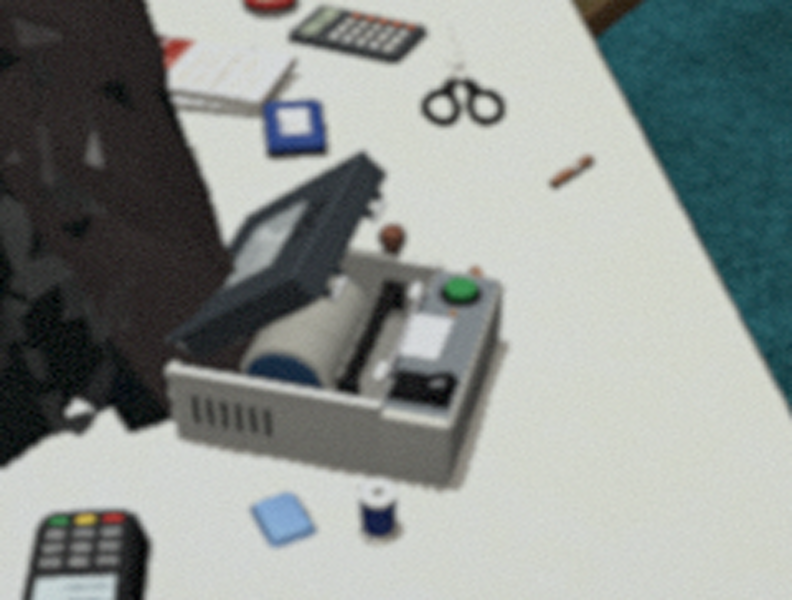

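View pics/top0c.png

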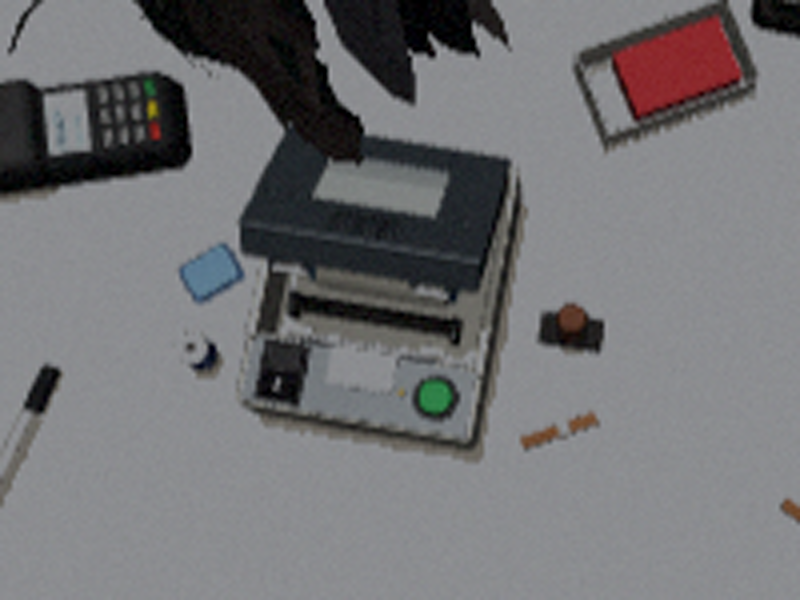

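The side view shows the printer with its lid up (front right top lid corner at about 300,181), the feed button at about (329,226) and the switch at about (318,258). The top view shows the button at about (289,209) and the switch at about (250,203). I'll fit the printer pose and lid angle to features from both views.

```bash
cat > geo.py <<'E'
import numpy as np
from station import vision
C={n:vision.calibration(n) for n in("side","top")}
def proj(n,P):
    P=np.atleast_2d(P); E=C[n]["extrinsics"]; q=P@E[:3,:3].T+E[:3,3]; q=q*[1,-1,-1]
    p=q@C[n]["mtx"].T; return p[:,:2]/p[:,2:]
def lidpt(a,fwd,y,up):  # hinge at (85,*,87); fwd = towards -x
    c,s=np.cos(a),np.sin(a)
    return np.array([85-(fwd*c-up*s), y, 87+fwd*s+up*c])
def world(th,p):
    x,y,yaw=th[:3]; c,s=np.cos(yaw),np.sin(yaw); p=np.asarray(p)/1000
    return np.array([x+c*p[0]-s*p[1], y+s*p[0]+c*p[1], p[2]])
E
cat > fit.py <<'E'
from geo import *
from scipy.optimize import least_squares
s=lambda u,v:((u+.5)/3.3-.5+190,(v+.5)/3-.5+130)
t=lambda u,v:((u+.5)/4-.5+180,(v+.5)/4-.5+110)
F=[("side",(-76.5,-58,88.5),s(461,288)),("side",(-105,90,0),s(447,484)),("side",(-105,90,78),s(443,418)),
("side",(-105,-90,78),s(500,284)),("side",(105,90,0),s(182,435)),
("top",(-76.5,-58,88.5),t(435,397)),("top",(-105,90,78),t(243,403)),("top",(-105,-90,78),t(472,442)),
("top",(-76.5,58,84),t(281,373)),("side",(-76.5,58,84),s(425,388)),
("top",("lid",133,84,30),t(242,230)),("top",("lid",133,-84,30),t(476,262)),
("side",("lid",133,-84,30),s(365,153)),("side",("lid",133,84,30),s(297,280))]
def P(th,d): return world(th,lidpt(th[3],*d[1:]) if d[0]=="lid" else d)
def r(th): return np.concatenate([proj(n,P(th,d))[0]-px for n,d,px in F])
S=least_squares(r,[0.5,0.05,0,.7],loss="soft_l1")
print(S.x, np.degrees(S.x[2:])); 
for f,e in zip(F,r(S.x).reshape(-1,2)): print(f[0],f[1],e.round(1))
np.save("th.npy",S.x)
th=S.x
for n,p in dict(feed=(-76.5,-58,88.5),sw=(-88.5,58,88),lp=lidpt(th[3],113,0,30),lp0=lidpt(0,113,0,30)).items(): print(n,world(th,p).round(4))
import cv2
for n,o,k in(("side",(190,130),(3.3,3)),("top",(180,110),(4,4))):
    im=cv2.imread(f"pics/{n}0c.png")
    pts=[(x,y,z) for x in(-105,105) for y in(-90,90) for z in (0,78)]+[(-76.5,-58,88.5),(-88.5,58,88)]+[lidpt(th[3],f,y,30) for f in(0,133) for y in(-84,84)]+[lidpt(th[3],113,0,30)]
    for p in pts:
        q=proj(n,world(th,p))[0]; cv2.circle(im,(int((q[0]+.5-o[0])*k[0]),int((q[1]+.5-o[1])*k[1])),4,(0,0,255),1)
    cv2.imwrite(f"pics/fit_{n}.png",im)
E
python3 fit.py
```

```text
[ 0.56524933  0.05745805 -0.17883098  0.69202471] [-10.24626015  39.65009535]
side (-76.5, -58, 88.5) [-0.4 -1.4]
side (-105, 90, 0) [0.6 2.8]
side (-105, 90, 78) [2.5 2. ]
side (-105, -90, 78) [ 1.1 -3. ]
side (105, 90, 0) [-1.9  2.3]
top (-76.5, -58, 88.5) [ 0.1 -0.7]
top (-105, 90, 78) [-2.4 -0.4]
top (-105, -90, 78) [ 0.1 -0.3]
top (-76.5, 58, 84) [ 0.1 -0.9]
side (-76.5, 58, 84) [-0.7 -1.9]
top ('lid', 133, 84, 30) [-1.3 -0.9]
top ('lid', 133, -84, 30) [1.3 0.9]
side ('lid', 133, -84, 30) [ 1.2 -1.3]
side ('lid', 133, 84, 30) [ 0.5 -0.8]
feed [0.4797 0.014  0.0885]
sw [0.4885 0.1303 0.088 ]
lp [0.5821 0.0544 0.1822]
lp0 [0.5377 0.0624 0.117 ]
```

View pics/fit_side.png

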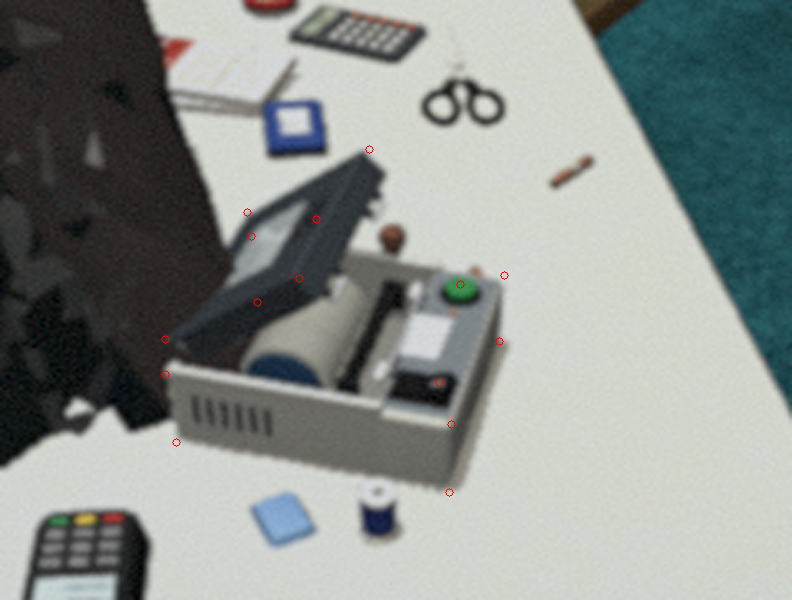

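View pics/fit_top.png

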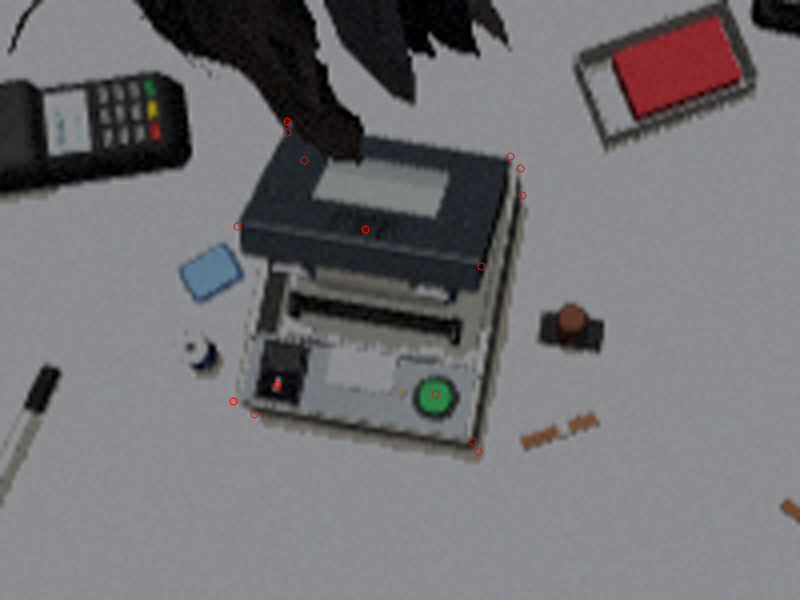

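```bash
cat >> fit.py <<'E'
print("---")
from scipy.optimize import least_squares
def tri(a,b):
    return least_squares(lambda p:np.concatenate([proj("side",p)[0]-a,proj("top",p)[0]-b]),[.5,.05,.08])
for nm,a,b in (("feed",s(461,288),t(435,397)),("sw",s(425,388),t(281,373)),("lidL",s(297,280),t(242,230)),("lidR",s(365,153),t(476,262))):
    q=tri(a,b); print(nm,q.x.round(4),q.fun.round(1))
K=[5,8,9,10,11,12,13]
K=[i for i in range(len(F)) if i in (0,5,8,9,10,11,12,13)]
def r2(th): return np.concatenate([proj(F[i][0],P(th,F[i][1])+[0,0,th[4]])[0]-F[i][2] for i in K])
S=least_squares(r2,[.56,.05,-.18,.7,0],loss="soft_l1"); print(S.x,r2(S.x).reshape(-1,2).round(1).tolist())
r3=lambda q:r2(np.r_[q,0]); S=least_squares(r3,[.56,.05,-.18,.7],loss="soft_l1"); print(S.x,r3(S.x).reshape(-1,2).round(1).tolist())
E
python3 fit.py | sed -n '/---/,$p'
```

```text
---
feed [0.4783 0.0145 0.0843] [ 0.1  0.   0.  -0.1]
sw [0.4984 0.1293 0.0792] [-0. -0. -0.  0.]
lidL [0.5824 0.1372 0.19  ] [ 0.5  0.1  0.  -0.6]
lidR [ 0.5548 -0.0219  0.1936] [-0.1 -0.  -0.   0.1]
[ 0.56383144  0.05880164 -0.16809524  0.71960245 -0.00494001] [[-0.1, 0.2], [0.1, -0.2], [0.2, 0.1], [0.2, -0.1], [-1.5, -0.9], [1.1, 0.3], [0.2, -0.2], [0.1, 0.4]]
[ 0.56411213  0.0608449  -0.16465735  0.70595567] [[-0.3, -0.9], [-0.7, -0.6], [-0.7, -0.1], [0.1, -1.1], [-2.7, -0.7], [0.2, 0.3], [0.4, -1.0], [0.6, -0.2]]
```

```bash
cat > plan.py <<'E'
from geo import *
TH=np.array([.5640,.0592,-.169,.715])
ORI=[180,0,np.degrees(TH[2])]
def tcp(p,dz=0): 
    w=world(TH,p); return (w+[0,0,robot.tip_reach+dz]).tolist()
from station import robot
E
python3 - <<'E'
from plan import *
from scipy.optimize import least_squares
a=np.array([240,272.]);b=np.array([268,148.])
q=least_squares(lambda p:np.concatenate([proj("side",p)[0]-a,proj("top",p)[0]-b]),[.6,.05,.2]);print("dark",q.x,q.fun)
for n,p in dict(hi=(*lidpt(.715,113,0,30)[:2],240),l0=lidpt(.6,113,0,30),l1=lidpt(0,113,0,30),sw=(-91,58,83),feed=(-76.5,-58,83)).items():
    for dy in(0,180,90,-90):
        try:j=robot.inverse_kinematics(tcp(p),[180,0,ORI[2]+dy])
        except Exception as e:j=e
        print(n,dy,np.round(tcp(p),3),None if j is None else np.round(j,0))
print(robot.current_finger_gap(),robot.current_contact_force())
E
```

```text
dark [ 0.70042665  0.08999687 -0.02418065] [ 0.75983074  0.22254867 -0.01160112 -1.01909762]
hi 0 [0.583 0.056 0.257] [  24.   29.  -49.   78.   22.   82. -123.]
hi 180 [0.583 0.056 0.257] [ 26.  30. -51.  78.  23.  82.  56.]
hi 90 [0.583 0.056 0.257] [ 26.  30. -51.  78.  23.  82. -34.]
hi -90 [0.583 0.056 0.257] [ 31.  34. -62.  78.  30.  85. 141.]
l0 0 [0.573 0.058 0.193] [  25.   30.  -48.   86.   23.   74. -125.]
l0 180 [0.573 0.058 0.193] [ 26.  31. -50.  86.  24.  74.  54.]
l0 90 [0.573 0.058 0.193] [ 26.  31. -50.  86.  24.  74. -36.]
l0 -90 [0.573 0.058 0.193] [ 32.  36. -62.  86.  32.  77. 138.]
l1 0 [0.536 0.064 0.134] [  27.   30.  -50.   96.   25.   65. -129.]
l1 180 [0.536 0.064 0.134] [ 30.  32. -54.  96.  28.  66.  48.]
l1 90 [0.536 0.064 0.134] [ 29.  32. -54.  96.  28.  66. -42.]
l1 -90 [0.536 0.064 0.134] [ 34.  36. -62.  96.  33.  69. 134.]
sw 0 [0.484 0.132 0.1  ] [  19.   28.  -47.  105.   23.   58. -137.]
sw 180 [0.484 0.132 0.1  ] [ 26.  32. -59. 104.  31.  61.  36.]
sw 90 [0.484 0.132 0.1  ] [ 27.  33. -60. 104.  33.  62. -55.]
sw -90 [0.484 0.132 0.1  ] [ 28.  34. -62. 104.  34.  62. 124.]
feed 0 [0.479 0.015 0.1  ] [  31.   24.  -43.  108.   19.   56. -121.]
feed 180 [0.479 0.015 0.1  ] [ 38.  28. -55. 108.  27.  58.  52.]
feed 90 [0.479 0.015 0.1  ] [ 34.  25. -48. 108.  22.  57. -34.]
feed -90 [0.479 0.015 0.1  ] [ 42.  31. -62. 108.  31.  60. 138.]
1.0036482921777445 [ 0.156884   -0.09041233 -0.59684206]
```

Run:
```python
from plan import *
from station import fingers
t0=robot.current_time_s()
fingers.gripper_to(0.0,force=20); print("grip",robot.current_time_s()-t0,robot.current_finger_gap(),robot.tip_reach)
robot.move_j([-6,8,0.8,86.6,-.25,85.4,74]); print(robot.current_time_s(),robot.current_tool_pos(),robot.current_eef_rot())
for n,p in dict(hi=(*lidpt(.715,113,0,30)[:2],240),l0=lidpt(.6,113,0,30),l1=lidpt(0,113,0,30),sw=(-91,58,83),feed=(-76.5,-58,83)).items():
    for dy in(0,180):
        j=robot.inverse_kinematics(tcp(p),[180,0,ORI[2]+dy]); print(n,dy,None if j is None else np.round(j,0))
```

```text
grip 0.7667 -0.0021072602116226314 0.017
4.0667 [0.48211379 0.02715505 0.33676958] [ 1.79903370e+02 -4.20974767e-02  1.69040957e+02]
hi 0 [ -22.   22.   21.   80.   -8.   79. -100.]
hi 180 [-7. 22.  0. 80. -0. 78. 73.]
l0 0 [ -23.   23.   21.   88.   -9.   70. -100.]
l0 180 [-7. 23. -0. 88.  0. 70. 73.]
l1 0 [ -23.   22.   19.   98.   -8.   61. -101.]
l1 180 [-8. 22. -1. 98.  0. 60. 71.]
sw 0 [ -29.   20.   14.  106.   -6.   54. -111.]
sw 180 [-14.  20.  -4. 106.   2.  54.  62.]
feed 0 [-19.  18.  18. 110.  -7.  53. -97.]
feed 180 [ -5.  18.   1. 109.  -0.  53.  77.]
```

```bash
sed -i 's/ORI=.*/ORI=[180,0,np.degrees(TH[2])+180]/' plan.py
cat > snap.py <<'E'
import cv2
from station import vision
def snap(tag,pts=()):
    from geo import proj
    for n,(r0,r1,c0,c1),k in(("side",(130,330,190,430),3),("top",(110,260,180,380),4)):
        im=vision.grab_frame(n)[:,:,::-1].copy()
        im=cv2.resize(im[r0:r1,c0:c1],None,fx=k,fy=k,interpolation=cv2.INTER_CUBIC)
        for p in pts:
            q=(proj(n,p)[0]+.5-[c0,r0])*k; cv2.circle(im,tuple(int(v) for v in q),4,(0,0,255),1)
        cv2.imwrite(f"pics/{tag}_{n}.png",im)
E
python3 - <<'E'
from plan import *
from snap import snap
robot.move_to(tcp((*lidpt(.715,113,0,30)[:2],215)),ORI)
tp=np.array(robot.current_tool_pos())-[0,0,.017]
print(robot.current_time_s(),tp,robot.current_contact_force())
snap("above",[tp,world(TH,lidpt(.715,113,0,30))])
E
```

```text
4.7083 [0.58291869 0.05511038 0.21549749] [ 0.26789495 -0.45594447  0.73122413]
```

View pics/above_side.png

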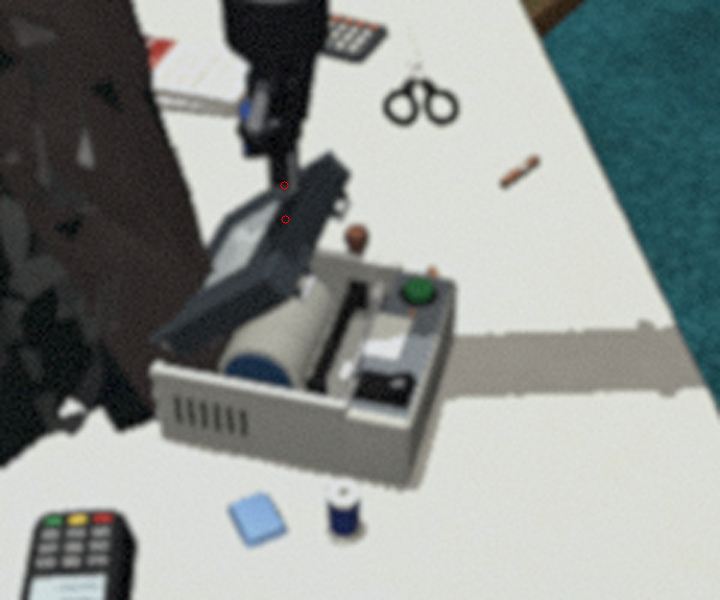

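View pics/above_top.png

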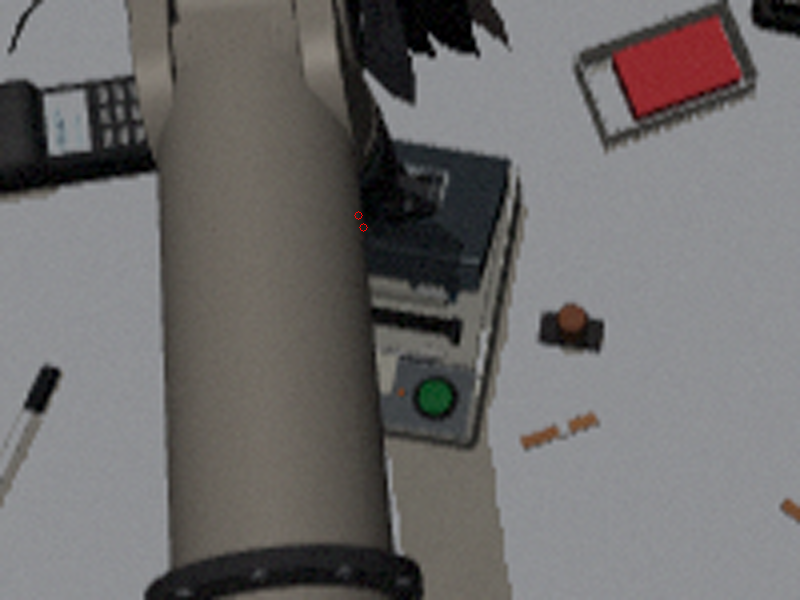

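The tip hangs over the middle of the ribbed patch, at about (285,190) in the side crop. The camera's small row bias matches the 4 mm height discrepancy. Now the lid.

Run:
```python
from plan import *
from snap import snap
f=lambda:np.round(robot.current_contact_force(),1)
print(f())
for a in (.7,.55,.4,.28,.17):
    h=robot.line_to(tcp(lidpt(a,113,0,30)),ORI,velocity=.08,f_stop=12)
    print(a,h,np.round(robot.current_tool_pos(),4),f(),round(robot.current_time_s(),2))
    if h: break
snap("lidA")
```

```text
[-1.1 -0.5  0.8]
0.7 False [0.5816 0.0561 0.2   ] [0.7 0.2 0.5] 5.36
0.55 False [0.5683 0.0586 0.189 ] [0.4 0.2 0.1] 5.72
0.4 False [0.5567 0.0605 0.1757] [0.2 1.3 0.2] 6.09
0.28 False [0.5486 0.0618 0.1639] [-0.4 -0.1  1.7] 6.42
0.17 False [0.5426 0.0628 0.1524] [-0.9 -0.6  0.4] 6.72
```

View pics/lidA_side.png

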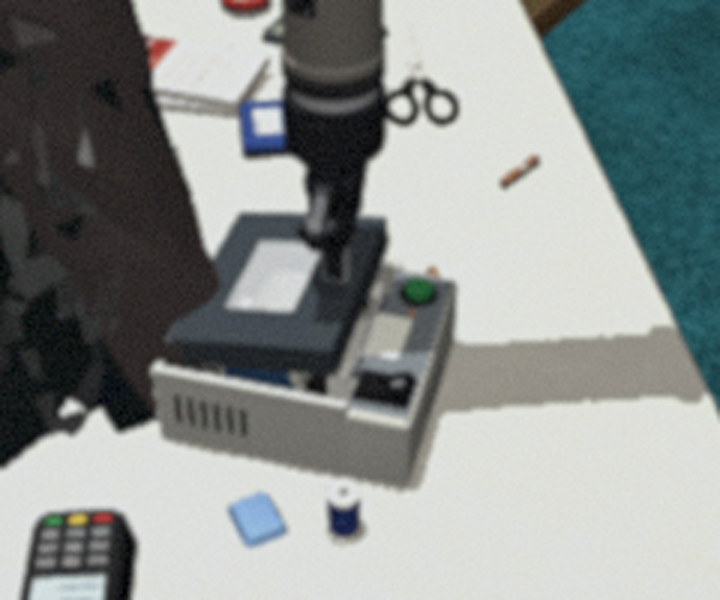

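The lid follows the fingertips, which sit on the ribs at about (338,280), and the printer hasn't moved. I'll press slowly through the catch.

Run:
```python
from plan import *
from snap import snap
f=lambda:np.round(robot.current_contact_force(),1)
h=robot.line_to(tcp(lidpt(.11,113,0,30)),ORI,velocity=.04,f_stop=14)
print(h,np.round(robot.current_tool_pos(),4),f(),round(robot.current_time_s(),2))
p=np.array(tcp(lidpt(0,113,0,30)))
for dz in np.arange(.008,-.0041,-.002):
    h=robot.line_to((p+[0,0,dz]).tolist(),ORI,velocity=.015,f_stop=14)
    print(round(dz,4),h,np.round(robot.current_tool_pos(),4),f(),round(robot.current_time_s(),2))
    if h: break
snap("lidB")
```

```text
False [0.5404 0.0633 0.146 ] [ 1.3 -0.3  1.2] 7.15
0.008 False [0.5393 0.0635 0.1443] [ 1.8 -0.5  6.8] 7.68
0.006 False [0.5385 0.0636 0.1419] [ 1.7 -0.3  5.9] 7.97
0.004 False [0.5372 0.0638 0.1385] [2.7 0.3 1.6] 8.25
0.002 False [0.5354 0.064  0.1352] [ 0.1 -0.2  0.6] 8.53
0.0 False [0.5353 0.0641 0.1341] [-2.  -1.   5.1] 8.82
-0.002 True [0.5353 0.0641 0.1341] [-1.1 -0.6  6. ] 9.03
```

View pics/lidB_side.png

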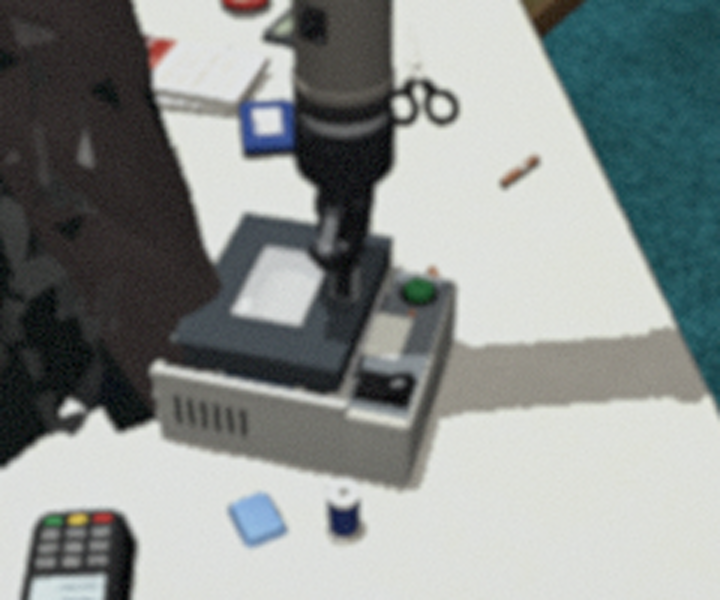

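The catch showed clearly: 6.8 N, then a drop, then a hard stop with the tip at 117.1 mm, the shut height. I'll lift, look again, and refine the control positions with the printer heights now confirmed.

Run:
```python
from plan import *
from snap import snap
p=np.array(robot.current_tool_pos())
robot.line_to((p+[0,0,.03]).tolist(),ORI,velocity=.1)
robot.line_to((p+[0,0,.10]).tolist(),ORI,velocity=.2)
robot.move_to(tcp((-91,-20,190)),ORI)
print(robot.current_time_s(),robot.current_tool_pos(),robot.current_contact_force())
snap("lidC",[world(TH,q) for q in [(-76.5,-58,88.5),(-88.5,58,88),(-76.5,58,83.5),(-48,84,117),(-48,-84,117),(85,84,117)]])
from station import recognise
for l in("switch_front","feed_top","printer_lid"):
  for c in("side","top"): print(l,c,[(np.round(d["rect"],1).tolist(),round(d["p"],2)) for d in recognise(l,c)][:2])
```

```text
10.4583 [0.46822039 0.05434238 0.20462188] [ 0.24990503 -0.39268136 -0.30146795]
switch_front side [([318.5, 258.9, 17.3, 9.7], 0.67)]
switch_front top []
feed_top side [([328.2, 225.1, 5.3, 6.2], 0.59)]
feed_top top []
printer_lid side [([283.8, 232.7, 77.5, 57.7], 0.59)]
printer_lid top [([277.4, 172.6, 54.3, 55.5], 0.85)]
```

View pics/lidC_side.png

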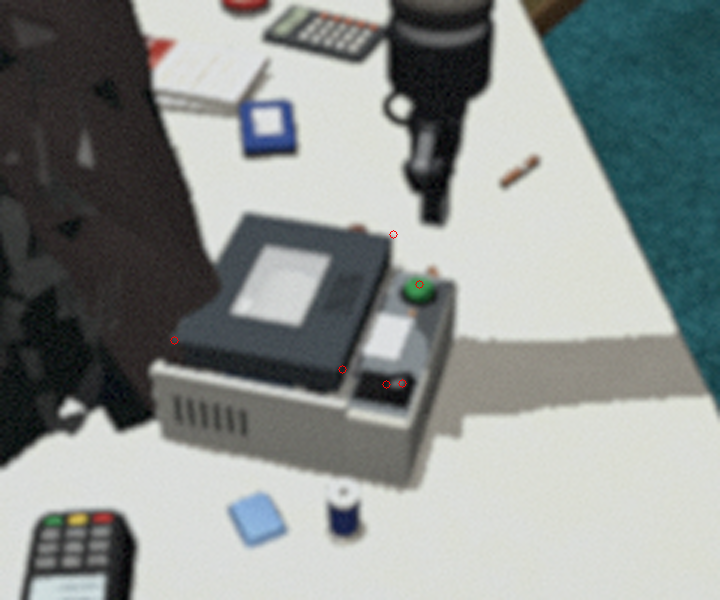

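View pics/lidC_top.png

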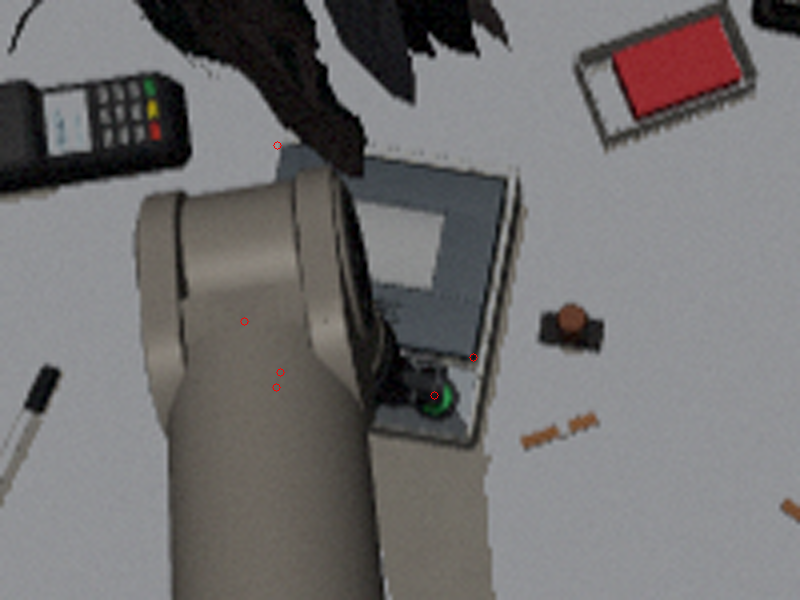

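Run:
```python
from plan import *
tp=np.array(robot.current_tool_pos())-[0,0,.017]
print((proj("side",tp)[0]+.5-[190,130])*3,(proj("top",tp)[0]+.5-[180,110])*4)
```

```text
[429.76162563 219.09249384] [362.74538402 387.64841379]
```

Run:
```python
from plan import *
from snap import snap
f=lambda:np.round(robot.current_contact_force(),1)
X,Y=-91,58
robot.move_to(tcp((X,Y,125)),ORI); robot.line_to(tcp((X,Y,97)),ORI,velocity=.08,f_stop=6)
print(f(),robot.current_time_s())
for z in (93,91,89,87.5,86,85,84,83,82.3):
    h=robot.line_to(tcp((X,Y,z)),ORI,velocity=.02,f_stop=6)
    print(z,h,np.round(robot.current_tool_pos()[2]-.017,4),f(),round(robot.current_time_s(),2))
    if h: break
snap("swA")
```

```text
[ 0.1  0.2 -0.1] 11.85
93 False 0.0931 [-0.5  0.1  0.2] 12.2
91 False 0.0913 [ 0.6 -0.1  0.7] 12.45
89 False 0.0889 [1.3 0.3 0.6] 12.7
87.5 False 0.087 [-0.6 -0.2  0.6] 12.95
86 False 0.0858 [-0.4 -0.4  0.4] 13.2
85 False 0.0849 [ 0.4  0.2 -0.2] 13.45
84 False 0.0839 [-1.5  0.3  0.6] 13.7
83 False 0.0836 [-1.6 -0.3  5.8] 13.95
82.3 False 0.0835 [-3.9 -1.   9.2] 14.2
```

View pics/swA_side.png

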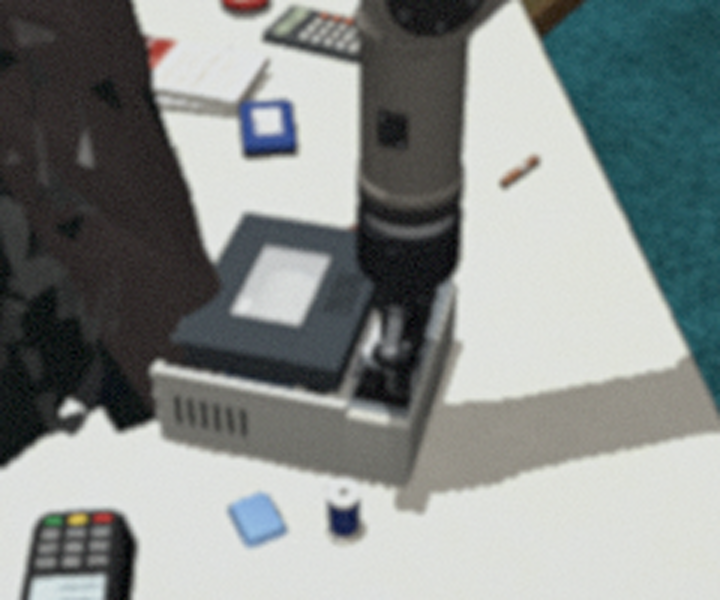

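Hard contact at 83.5 mm, which is the level height of the "on" rocker. I'll lift off and check visually.

Run:
```python
from plan import *
from snap import snap
import cv2
p=np.array(robot.current_tool_pos())
robot.line_to((p+[0,0,.05]).tolist(),ORI,velocity=.1)
robot.move_to(tcp((-76.5,-58,150)),ORI)
print(robot.current_time_s(),robot.current_contact_force())
snap("swB")
a=cv2.imread("pics/side0.png"); b=vision.grab_frame("side")[:,:,::-1]
z=lambda i:cv2.resize(i[235:280,295:345],None,fx=8,fy=8,interpolation=cv2.INTER_CUBIC)
cv2.imwrite("pics/swcmp.png",np.hstack([z(a),z(b)]))
b=vision.grab_frame("top")[:,:,::-1]; a=cv2.imread("pics/top0.png")
z=lambda i:cv2.resize(i[180:225,230:280],None,fx=8,fy=8,interpolation=cv2.INTER_CUBIC)
cv2.imwrite("pics/swcmpt.png",np.hstack([z(a),z(b)]))
```

```text
15.5 [ 0.43764669  0.85065796 -0.05003977]
```

View pics/swcmp.png

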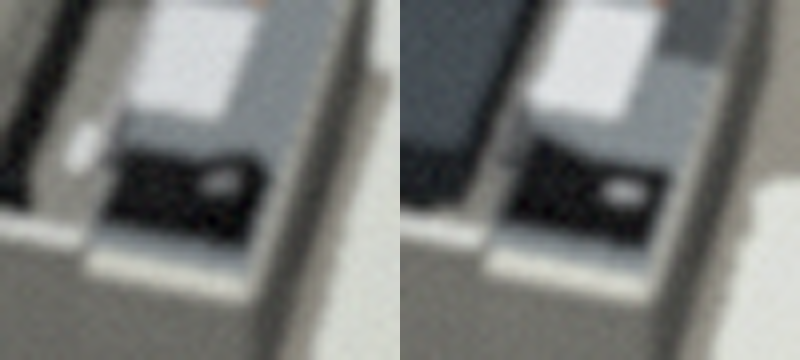

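View pics/swcmpt.png

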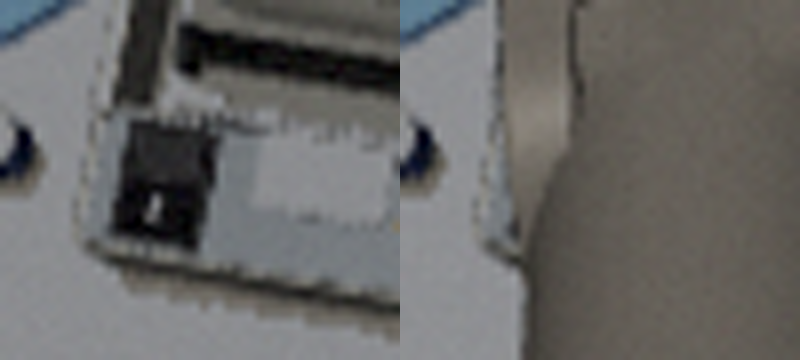

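View pics/swB_side.png

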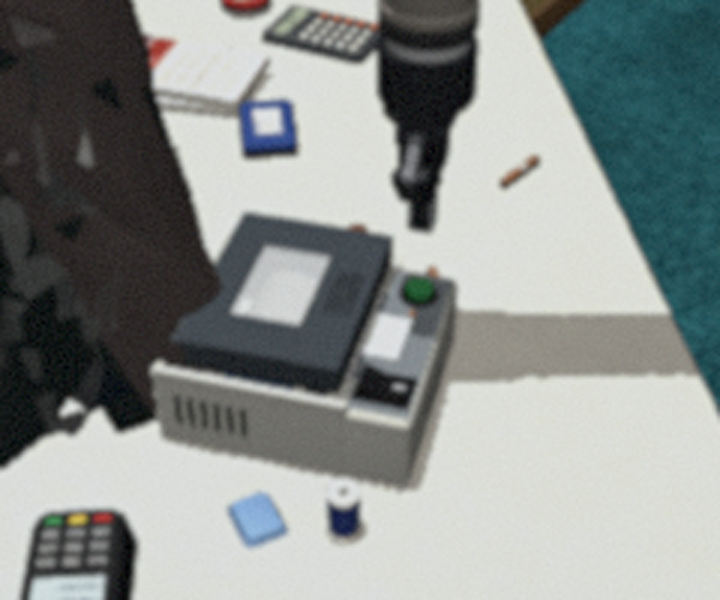

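The comparison shows the rocker tipped over: its front face is now level (mark at about 620,190) and its back half is raised. Next, the feed button.

Run:
```python
from plan import *
from snap import snap
f=lambda:np.round(robot.current_contact_force(),1)
X,Y=-76.5,-58
robot.move_to(tcp((X,Y,115)),ORI); robot.line_to(tcp((X,Y,93)),ORI,velocity=.08,f_stop=6)
print(f(),robot.current_time_s())
for z in (90,88.5,87,86,85,84,83,82.3,81.6):
    h=robot.line_to(tcp((X,Y,z)),ORI,velocity=.02,f_stop=7)
    F=f();print(z,h,np.round(robot.current_tool_pos()[2]-.017,4),F,round(robot.current_time_s(),2))
    if h or F[2]>9: break
snap("fdA")
p=np.array(robot.current_tool_pos())
robot.line_to((p+[0,0,.03]).tolist(),ORI,velocity=.06)
robot.line_to((p+[0,0,.12]).tolist(),ORI,velocity=.2)
print(robot.current_time_s(),f())
```

```text
[0.  0.6 0.4] 16.3917
90 False 0.0902 [ 0.3 -0.   0.4] 16.69
88.5 False 0.0887 [ 0.2 -0.1 -0. ] 16.94
87 False 0.0872 [1.  0.5 2.6] 17.19
86 False 0.0862 [-0.7 -0.2  2.6] 17.44
85 False 0.0851 [0.  0.5 2.8] 17.69
84 False 0.0841 [0.1 0.6 4. ] 17.94
83 False 0.0836 [-1.2  0.5  7.2] 18.19
82.3 False 0.0835 [-2.3 -0.3 10.5] 18.44
19.8083 [ 0.2 -0.7  0.2]
```

View pics/fdA_side.png

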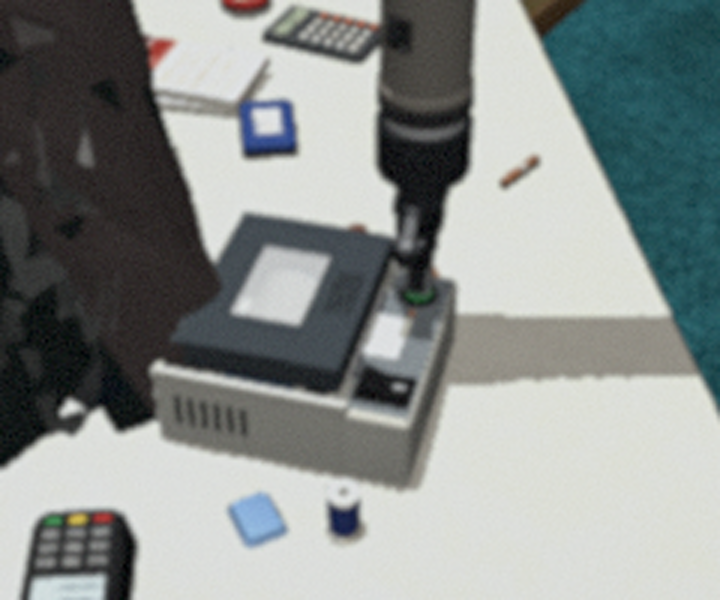

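The button follows its spring curve up to 4 N, then stops hard at exactly 5 mm of travel. I'll swing the arm clear for a final look.

Run:
```python
from plan import *
from snap import snap
import cv2
j=list(robot.current_joint_positions()); j[1]-=5; j[5]+=5; robot.move_j(j)
j[0]+=45; robot.move_j(j); print(robot.current_time_s(),robot.current_tool_pos())
snap("fin")
for n in("side","top"):
    b=vision.grab_frame(n)[:,:,::-1]; a=cv2.imread(f"pics/{n}0.png"); cv2.imwrite(f"pics/fin_{n}_full.png",b)
    d=cv2.absdiff(cv2.GaussianBlur(a,(3,3),0),cv2.GaussianBlur(np.ascontiguousarray(b),(3,3),0)).max(2); cv2.imwrite(f"pics/diff_{n}.png",np.clip(d*4.,0,255).astype(np.uint8))
```

```text
21.4167 [ 0.32753578 -0.30694004  0.25935853]
```

View pics/fin_top.png

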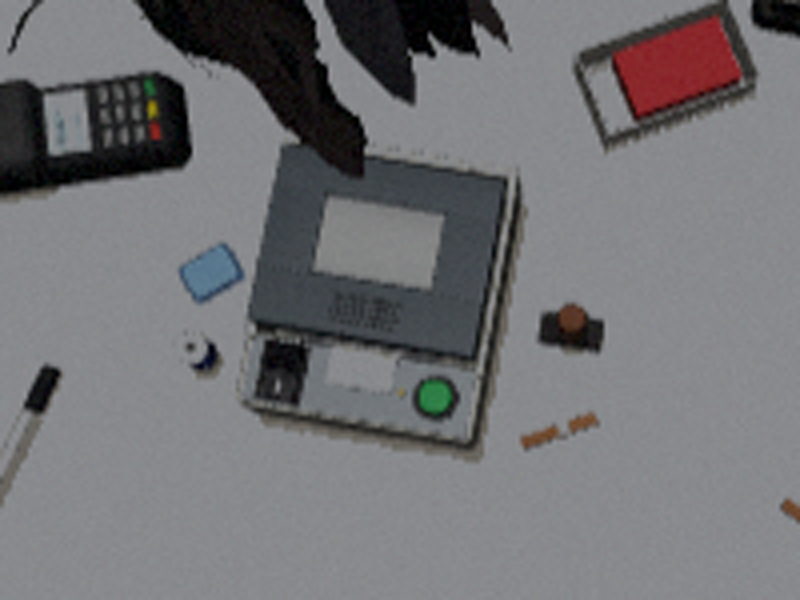

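View pics/fin_side.png

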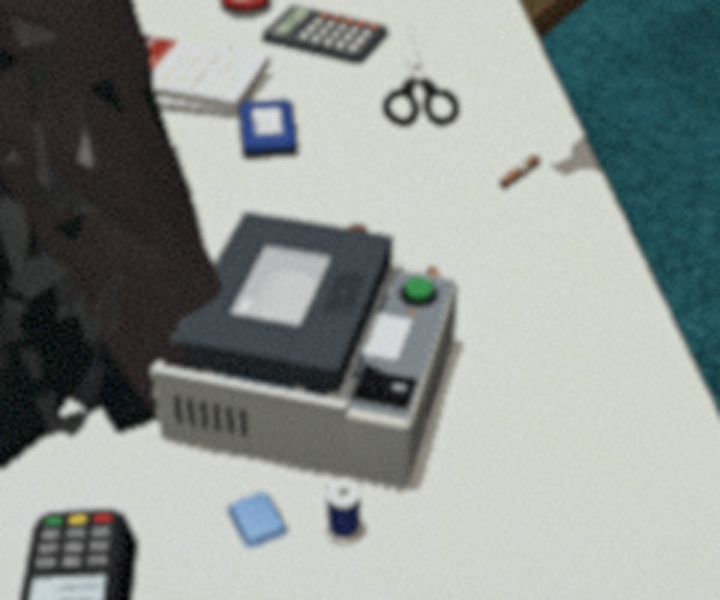

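View pics/diff_top.png

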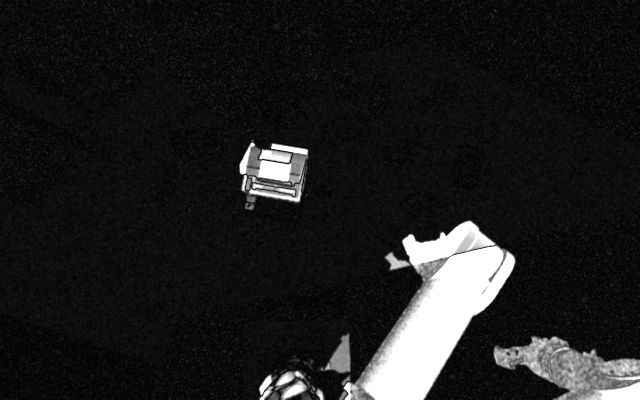

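The lid is shut, the rocker is tipped and the button is back out. Apart from the arm and its shadow, only the lid and switch differ from the first picture; the printer body and the bystanders are unmoved. I'm handing in.

Run:
```python
from station import robot, workorder
print(workorder.close_job(), robot.current_time_s())
```

```text
the job is handed in; nothing more can be done
the job is handed in; nothing more can be done
```

The job is done and handed in: I shut the cover, tipped the switch to on, and tapped the feed button, in that order. The robot clock read 21.4 s at the last check before hand-in.

- **Cover:** I pressed on the ribbed patch with the shut fingertips. The catch took about 7 N, and the cover came to rest with the fingertips at 117.1 mm, its shut height. It stayed down after I lifted off.
- **Switch:** The fingertips stopped at 83.5 mm, against about 83 mm for the level front half. The side picture shows the front half level and the back half raised. The 2 N needed to tip it was lost in the force noise, so this rests on the height and the picture.
- **Feed button:** The force rose from about 2.5 to 4 N, then the button stopped hard after 5 mm of travel, where the highest reading was about 10 N. The last pictures show it back out.
- **Everything else:** Comparing the top view from before and after, apart from the arm and its shadow, only the cover and the switch changed. The printer body and the other items show no movement, and the arm ended clear of everything.

One disagreement: the heights I measured from the two cameras came out 4 to 5 mm low, because the side camera reads about 1.5 pixels off in its rows. The contact heights matched the task's figures to within about 0.5 mm, so I worked from those.

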